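# Slide a kiln batt out over the shelf end

### The arm

A 6-joint arm with a two-finger parallel gripper is mounted at the origin on the work surface. World frame = base frame: x ahead of the robot, y to its left, z up, the work surface at z = 0. Lengths are in m, angles in degrees, forces in N, time in s.
With the tool pointing down it reaches from about 0.4 to 0.825 m from the base axis. Payload 7 kg.
Tool frame: the origin (TCP) lies on the centre line of the jaws, within the pads' length; the fingertips stand 19 mm ahead of it and the grasp point (between the pads) is the TCP; z points along the fingers, y is the line along which they close (so a half turn about z gives the same grasp; the last joint's range is limited). The gripper opens to 88 mm and grips with 3 to 60 N. Pads are 19 mm wide; open, the fingers measure 130 mm over their backs; the gripper's body (78 mm by 193 mm) begins 47 mm behind the grasp point.
Start: joints at [-60.842, 20.546, 0.682, 0, -70.136, -16.507], TCP at [0.148, -0.659, 0.246] pointing down, gripper open.
Joint ranges: [-176.03, 176.03], [-82.01, 121.73], [-58.28, 71.71], [-173.87, 95.51], [-174.79, -0.11], [-173.66, 173.66]. Speed limits (degrees/s): [136.94, 136.94, 172.46, 180, 180, 180].

### API

Orientations are given as [roll, pitch, yaw] about the fixed x, y, z axes, in that order (R = Rz(yaw) Ry(pitch) Rx(roll)).
In Python, from plant import * gives the robot as it stands. The module is installed in compiled form; this text tells all that it offers.
- The arm moves only by the tool play_rows, never from a script. Its argument "deltas" is a list of rows, each a list of 6 numbers: the shift along the world's x, y, z scaled (see below), then the turn, a rotation vector about the world's x, y, z scaled (see below). A call has 1 to 10 rows; each row shifts and turns the commanded pose from where the row before left it; what a row does not reach is not made up. The controller multiplies each number of a shift by 800 mm and each number of a turn by 180 degrees. A row lasts 1/10 s, in which the tool goes at most 50 mm and 8.59 degrees, less where a joint would pass 70% of its speed; a pose out of reach is approached as far as the arm can. A call with a number of a shift or a turn outside -1 to 1 is refused whole. A call with a gripper value outside its range is refused whole. "gripper" is the gripper command: -1 is shut, 1 is fully open, values between are in proportion, set as the call begins (left out, the last holds). The fingers move at their own pace and stop on an object; the grip force is fixed at half the most. Time passes only in rows, so rows that do not move let the fingers close. It gives the time, the measured TCP pose, the force, the opening and the grip force at its end, in the units of the state.
- get_obs(): the state, without advancing time (a new reading comes with each control period).
- snapshot(name): name is "side" or "top"; returns (picture, depth): 420x560x3 uint8, blue, green, red; 420x560 float32, m along the optical axis (not along the pixel's ray), 0 where there is no reading.
- camera_model(name): a dict with "fx", "fy", "cx", "cy" (pixels), "world_to_cam" (4x4, takes a point from world to camera coordinates). Camera axes: x right, y down, z forward; pixel columns grow to the right and rows downward; lengths in m; the calibration is good to about 2 mm. A picture is of the moment at which its call begins. camera_model takes no time and is no camera call.
- close_job(): hands the job in; it is judged then, once.
The state is a dict: "clock": time; "joint_pos": joint angles; "qvel": joint speeds; "tau": joint torques, N m; "tool_pos": TCP position; "orientation": TCP orientation; "force": force on the tool from outside, world axes, zero at the start; "moment": the same for the moment, N m; "opening": finger opening in m; "gripper_force": force on a finger pad.
Only numpy, scipy, OpenCV 4.12 (cv2) and the standard library are available. Lean on these libraries where they do the work, as an engineer would, in place of code of your own. Each camera call takes 0.05 s, during which the arm holds its last target. There are 200 camera calls.

### The job

The kiln batt lies flat on the low bench shelf, where the kiln packer cannot get a hand under it. Push it with the fingertips back against the shelf's rear upstand and along it towards the open end (the end without an upstand), until about a third of the batt's length sticks out past the end of the shelf, the batt lying flat, square and close along the rear upstand. Only push it, do not lift or tip it, and leave the kiln prop, the vases and the tool pot where they stand.

Things in the scene. Friction and masses are not known exactly. Their poses are not given: they have to be found in the camera images.
- shelf: Low shelf, fixed: dark brown board 220 mm deep (its x) by 520 mm long (its y) on a steel stand, its top face (the deck) 110 mm above the bench. Origin: on the bench under the board's middle; z up, x from the front (robot side) to the rear, y along it to the open end. Front edge (x = -110 mm) and end at y = +260 mm are open; the end at y = -260 mm has a metal upstand 6 mm thick, 20 mm high.
- shelf_upstand (a point): Middle of the foot of the rear upstand's inner face, on the deck (shelf x = +104, y = 0, z = 110 mm). The rear upstand is a bright metal strip 6 mm thick, 20 mm above the deck, along the shelf's whole rear edge. Axes as the shelf's.
- shelf_open_end (a point): Middle of the deck's edge at the open end, on the deck (shelf x = 0, y = +260, z = 110 mm). Axes as the shelf's.
- batt: Kiln batt: thin rigid ceramic plate, buff with a white upper face, 150 mm (its x) by 200 mm (its y, the length) by 10 mm thick, 0.4 to 0.85 kg, loose. Origin: centre of its underside. Starts wholly on the deck, within 0.1 rad of square, its middle 15 to 30 mm clear of the rear upstand; slides with dry friction (under 12 N). Against the upstand its origin is at shelf x = +29 mm.
- kiln_prop: Kiln prop, a bystander: buff spool-shaped post 36 mm in diameter and 50 mm high, standing loose on the deck near the closed end. Origin: centre of its underside.
- vase_a: Unfired bottle vase, a bystander: off-white, 88 mm in diameter at the belly, 172 mm high, narrow neck, standing on the bench near an end of the shelf or behind it. Origin: centre of its foot.
- vase_b: A second bottle vase like the first, a bystander on the bench.
- tool_pot: Blue pot of tools, a bystander: 76 mm in diameter, 95 mm high with handles sticking up to 155 mm, on the bench. Origin: centre of its foot.
Not all that is in view belongs to the job. Leave any green or orange look-alike of the batt alone.

How it is judged:
By the outcome, as a careful person would: the job done as asked, in the order asked, and still so for the second after the job is handed in, with the robot touching nothing.
It also fails if it takes over 54 s, if anything falls off the work surface, if the arm or the gripper's body presses on something with over 40 N, if the wrist force passes 120 N, or if a joint passes its speed limit or range.

## Working session

There is one attempt and no reset: what is moved stays moved. The work goes in short steps, Python scripts to look and compute and a tool call to move; the robot and the scene stay as the last step left them, time stands still between calls to the robot, and variables do not carry over. Pictures are saved under pics/ and viewed, at most 10 in all, crops included, and the job is handed in when it is done.

Besides the shell and the picture viewer there is one more tool, called after "Call:" as a command line: name --pt "numbers of a row" for each row, then --argument value for the rest. play_rows: Moves the arm, as the interface text tells. Its arguments: {"type":"object","properties":{"deltas":{"type":"array","items":{"type":"array","items":{"type":"number","minimum":-1,"maximum":1}}},"gripper":{"type":"number"}},"required":["deltas"]}

```bash
mkdir -p pics; cat > h.py <<'E'
from plant import *
import numpy as np, cv2
def cam(n):
    m=camera_model(n); return m,np.linalg.inv(np.array(m["world_to_cam"]))
def pts(n,d):
    m,T=cam(n); v,u=np.mgrid[0:d.shape[0],0:d.shape[1]]
    P=np.stack([(u-m["cx"])/m["fx"]*d,(v-m["cy"])/m["fy"]*d,d],-1)
    return P@T[:3,:3].T+T[:3,3]
def ray(n,uv,z):
    m,T=cam(n); uv=np.atleast_2d(uv).astype(float)
    r=np.c_[(uv[:,0]-m["cx"])/m["fx"],(uv[:,1]-m["cy"])/m["fy"],np.ones(len(uv))]@T[:3,:3].T
    return T[:3,3]+r*((z-T[2,3])/r[:,2])[:,None]
E
python3 - <<'E'
from h import *
for n in("top","side"):
    p,d=snapshot(n); cv2.imwrite(f"pics/{n}0.png",p); np.save(n+"0.npy",d); print(n,cam(n)[1].round(3).tolist())
print(get_obs())
E
```

```text
top [[0.01, -0.994, 0.109, 0.438], [-1.0, -0.007, 0.025, -0.006], [-0.024, -0.109, -0.994, 1.108], [0.0, 0.0, 0.0, 1.0]]
side [[-0.877, -0.251, 0.41, 0.069], [-0.481, 0.461, -0.746, 0.893], [-0.002, -0.851, -0.525, 0.742], [0.0, 0.0, 0.0, 1.0]]
{'clock': 0.1, 'joint_pos': array([-6.08427440e+01,  2.05902726e+01,  6.39116512e-01, -1.85871790e-02,
       -7.01365952e+01, -1.65057236e+01]), 'qvel': array([-0.08955996, -0.17698721,  0.08463855,  0.06336012,  0.04873614,
       -0.027126  ]), 'tau': array([-1.41300388e-03, -5.84161699e+01,  2.93752366e+01,  7.01535612e+00,
        1.02487591e-02, -6.43616454e-05]), 'tool_pos': array([ 0.14771494, -0.65821497,  0.24468119]), 'orientation': array([ 1.79910900e+02, -8.17972535e-03, -1.67354790e+02]), 'force': array([ 0.19401909, -0.3253657 ,  0.66430225]), 'moment': array([ 0.02281324,  0.05267275, -0.02637966]), 'gripper_force': 0.0, 'opening': 0.08753538430215127}
```

View pics/top0.png

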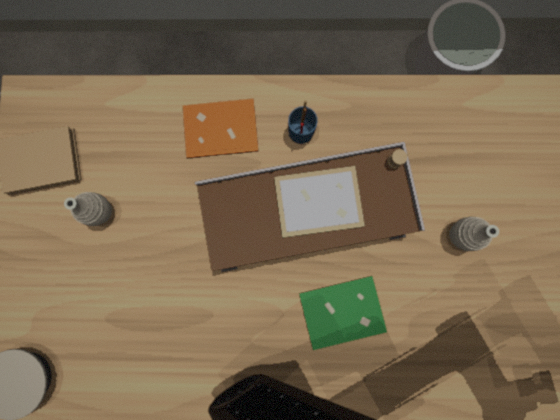

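View pics/side0.png

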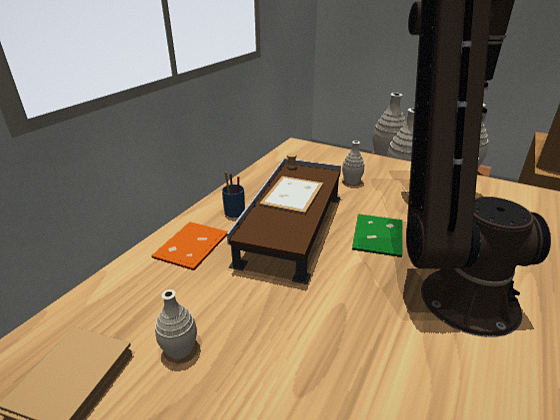

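The top view shows the shelf with its open end on the left (upstand from (198,183) to (405,147), closed end at columns 405-420). The batt spans about (275-362,168-237), the prop is at (397,160), the vases at (92,210) and (470,235), and the pot at (303,125). I'll measure these now.

```bash
cat >> h.py <<'E'
def batt(p,d,n="top",z=0.12):
    hsv=cv2.cvtColor(p,cv2.COLOR_BGR2HSV)
    P=pts(n,d); 
    m=((P[...,2]>.105)&(P[...,2]<.135)&(p.min(-1)>75)&(d>0)).astype(np.uint8)
    m=cv2.morphologyEx(m,cv2.MORPH_OPEN,np.ones((5,5)))
    c=max(cv2.findContours(m,0,2)[0],key=cv2.contourArea)
    W=ray(n,c[:,0,:],z)
    r=cv2.minAreaRect((W[:,:2]*1000).astype(np.float32))
    return r,cv2.boxPoints(r),m,np.median(P[m>0][:,2])
def shelf(p,d,n="top"):
    P=pts(n,d)
    m=((P[...,2]>.095)&(P[...,2]<.145)&(d>0)&(P[...,0]>.3)).astype(np.uint8)
    m=cv2.morphologyEx(m,cv2.MORPH_OPEN,np.ones((7,7)))
    c=max(cv2.findContours(m,0,2)[0],key=cv2.contourArea)
    W=ray(n,c[:,0,:],.11); r=cv2.minAreaRect((W[:,:2]*1000).astype(np.float32))
    return r,cv2.boxPoints(r),m,P
E
python3 - <<'E'
from h import *
p=cv2.imread("pics/top0.png"); d=np.load("top0.npy")
r,b,m,z=batt(p,d); print("batt",r,b.round(),z)
r,b,ms,P=shelf(p,d); print("shelf",r,b.round())
for u,v in [(250,210),(320,200),(300,175),(390,220)]: print(u,v,P[v-2:v+3,u-2:u+3].reshape(-1,3).mean(0).round(4))
# upstand top: height
mu=((P[...,2]>.122)&(P[...,2]<.14)&(d>0)); 
for u in range(200,420,15):
    vs=np.where(mu[130:195,u])[0]+130
    if len(vs): print(u,P[vs[0],u].round(3),P[vs[-1],u].round(3))
for nm,(u0,u1,v0,v1) in dict(prop=(385,410,145,175),va=(440,505,210,260),vb=(55,120,185,235),pot=(280,325,95,150)).items():
    Q=P[v0:v1,u0:u1].reshape(-1,3); Q=Q[Q[:,2]>(.14 if nm=='prop' else .03)]; print(nm,Q.min(0).round(3),Q.max(0).round(3))
o=p.copy(); o[m>0]=(0,0,255); o[(ms>0)&(m==0)]=(200,100,0); cv2.imwrite("pics/ov.png",o[120:290,170:450].repeat(2,0).repeat(2,1))
# side view check
p=cv2.imread("pics/side0.png"); d=np.load("side0.npy")
r,b,m,z=batt(p,d,"side"); print("side batt",r,b.round(),z)
E
```

```text
batt ((575.2259521484375, -97.55937194824219), (151.11691284179688, 201.29214477539062), 8.097209930419922) [[ 486.   -9.]
 [ 515. -208.]
 [ 664. -187.]
 [ 636.   13.]] 0.12042587136471611
shelf ((566.5494384765625, -72.68353271484375), (224.3462371826172, 526.5772705078125), 11.30057430267334) [[ 405.  164.]
 [ 508. -353.]
 [ 728. -309.]
 [ 625.  207.]]
250 210 [0.5534 0.0705 0.1097]
320 200 [ 0.5723 -0.0963  0.1604]
300 175 [ 0.6393 -0.0515  0.1203]
390 220 [ 0.5313 -0.2707  0.1097]
200 [0.621 0.192 0.129] [0.617 0.193 0.126]
215 [0.629 0.155 0.131] [0.625 0.156 0.124]
230 [0.637 0.119 0.129] [0.632 0.119 0.128]
245 [0.644 0.082 0.132] [0.639 0.083 0.129]
260 [0.652 0.046 0.129] [0.647 0.046 0.129]
275 [0.659 0.01  0.131] [0.631 0.01  0.122]
290 [ 0.666 -0.027  0.133] [ 0.604 -0.027  0.123]
305 [ 0.674 -0.063  0.13 ] [ 0.607 -0.064  0.122]
320 [ 0.679 -0.1    0.13 ] [ 0.614 -0.1    0.123]
335 [ 0.687 -0.136  0.129] [ 0.595 -0.136  0.122]
350 [ 0.696 -0.173  0.126] [ 0.595 -0.172  0.123]
365 [ 0.702 -0.209  0.131] [ 0.698 -0.209  0.129]
380 [ 0.711 -0.246  0.126] [ 0.702 -0.247  0.122]
395 [ 0.717 -0.281  0.131] [ 0.663 -0.281  0.128]
410 [ 0.656 -0.316  0.13 ] [ 0.623 -0.317  0.124]
prop [ 0.438 -0.299  0.14 ] [ 0.695 -0.006  1.108]
va [ 0.438 -0.514  0.03 ] [ 0.546 -0.006  1.108]
vb [ 0.438 -0.006  0.031] [0.602 0.52  1.108]
pot [ 0.438 -0.096  0.03 ] [ 0.824 -0.006  1.108]
side batt ((577.6529541015625, -96.6424331665039), (149.549072265625, 201.61929321289062), 8.16177749633789) [[ 489.   -7.]
 [ 518. -207.]
 [ 666. -186.]
 [ 637.   14.]] 0.11907943627545758
```

View pics/ov.png

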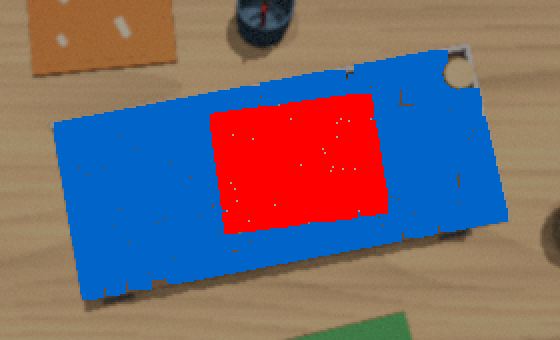

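The overlay fits the batt (red) and the shelf. In the shelf frame (yaw 11.35°, centre near (565,-72) mm), the batt is at x≈6, y≈-27, turned -3.3°. First I'll push from the front with the fingers open along the shelf. Moving to just ahead of the batt's front edge.

Call:
play_rows --pt "0.0204 0.0338 -0.0015 0 0 -0.001" --pt "0.0204 0.0338 -0.0015 0 0 -0.001" --pt "0.0204 0.0338 -0.0015 0 0 -0.001" --pt "0.0204 0.0338 -0.0015 0 0 -0.001" --pt "0.0204 0.0338 -0.0015 0 0 -0.001" --pt "0.0204 0.0338 -0.0015 0 0 -0.001" --pt "0.0204 0.0338 -0.0015 0 0 -0.001" --pt "0.0204 0.0338 -0.0015 0 0 0" --pt "0.0204 0.0338 -0.0015 0 0 0" --pt "0.0204 0.0338 -0.0015 0 0 0" --gripper 1

```text
clock: 1.1
tool_pos: [0.3113, -0.3869, 0.2333]
orientation: [180.0, -0.0, -168.6]
force: [1.0, 0.4, -0.0]
opening: 0.0876
gripper_force: 0.0
```

Call:
play_rows --pt "0.0204 0.0338 -0.0015 0 0 0" --pt "0.0204 0.0338 -0.0015 0 0 0" --pt "0.0204 0.0338 -0.0015 0 0 0" --pt "0.0204 0.0338 -0.0015 0 0 0" --pt "0.0204 0.0338 -0.0015 0 0 0" --pt "0.0204 0.0338 -0.0015 0 0 0" --pt "0.0204 0.0338 -0.0015 0 0 0" --pt "0.0204 0.0338 -0.0015 0 0 0" --pt "0.0204 0.0338 -0.0015 0 0 0" --pt "0.0204 0.0338 -0.0015 0 0 0"

```text
clock: 2.1
tool_pos: [0.4745, -0.1165, 0.2214]
orientation: [180.0, -0.0, -168.6]
force: [0.4, -0.2, -0.4]
opening: 0.0876
gripper_force: 0.0
```

Call:
play_rows --pt "0 0 0 0 0 0" --pt "0 0 0 0 0 0" --pt "0 0 0 0 0 0"

```text
clock: 2.4
tool_pos: [0.4737, -0.1181, 0.2214]
orientation: [180.0, -0.0, -168.6]
force: [0.2, -0.1, 0.8]
opening: 0.0877
gripper_force: 0.0
```

Call:
play_rows --pt "0 0 -0.0137 0 0 0" --pt "0 0 -0.0137 0 0 0" --pt "0 0 -0.0137 0 0 0" --pt "0 0 -0.0137 0 0 0" --pt "0 0 -0.0137 0 0 0" --pt "0 0 -0.0137 0 0 0" --pt "0 0 -0.0137 0 0 0" --pt "0 0 -0.0137 0 0 0" --pt "0 0 0 0 0 0" --pt "0 0 0 0 0 0"

```text
clock: 3.4
tool_pos: [0.4742, -0.1178, 0.1337]
orientation: [-180.0, -0.0, -168.6]
force: [-0.8, -0.4, 0.6]
opening: 0.0877
gripper_force: 0.0
```

```bash
python3 - <<'E'
from h import *
p,d=snapshot("side"); cv2.imwrite("pics/s1.png",cv2.resize(p[130:300,180:400],None,fx=3,fy=3)); print(get_obs()["tool_pos"],get_obs()["force"])
E
```

```text
[ 0.4745078  -0.11780026  0.13411423] [0.17962049 0.90564071 0.48315327]
```

View pics/s1.png

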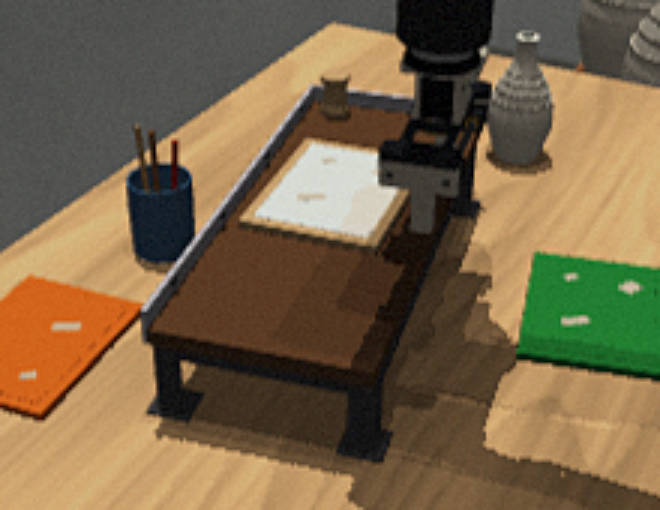

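The finger is down at crop (425,225), just ahead of the batt's front edge and clear of the deck. Pushing back along the shelf's x axis.

Call:
play_rows --pt "0.0047 0.0009 0 0 0 0" --pt "0.0047 0.0009 0 0 0 0" --pt "0.0047 0.0009 0 0 0 0" --pt "0.0047 0.0009 0 0 0 0" --pt "0.0047 0.0009 0 0 0 0" --pt "0.0047 0.0009 0 0 0 0" --pt "0.0047 0.0009 0 0 0 0" --pt "0.0047 0.0009 0 0 0 0"

```text
clock: 4.25
tool_pos: [0.5042, -0.1122, 0.1338]
orientation: [-180.0, -0.0, -168.6]
force: [-3.8, -1.4, 2.4]
opening: 0.0879
gripper_force: 2.4
```

Call:
play_rows --pt "0.0024 0.0005 0 0 0 0" --pt "0.0024 0.0005 0 0 0 0" --pt "0.0024 0.0005 0 0 0 0" --pt "0 0 0 0 0 0"

```text
clock: 4.65
tool_pos: [0.5104, -0.1106, 0.1338]
orientation: [180.0, 0.0, -168.6]
force: [-2.3, -0.6, 0.2]
opening: 0.0878
gripper_force: 1.4
```

```bash
python3 - <<'E'
from h import *
for n in("top","side"):
    p,d=snapshot(n); r,b,m,z=batt(p,d,n); print(n,r,b.round().tolist(),z)
    cv2.imwrite(f"pics/{n}2.png",p)
print(get_obs()["tool_pos"],get_obs()["force"])
E
```

```text
top ((639.5916748046875, -80.08606719970703), (54.39305877685547, 201.99609375), 11.144892692565918) [[593.0, 14.0], [632.0, -184.0], [686.0, -174.0], [647.0, 24.0]] 0.12027324387480731
side ((599.7681884765625, -86.44992065429688), (137.54869079589844, 198.2411346435547), 11.254331588745117) [[513.0, -3.0], [552.0, -197.0], [687.0, -170.0], [648.0, 24.0]] 0.11917359275353717
[ 0.5103589  -0.11066715  0.13383398] [-1.37771328  0.08930386  0.41137747]
```

Call:
play_rows --pt "0.0018 0.0004 0 0 0 0" --pt "0.0018 0.0004 0 0 0 0" --pt "0.0018 0.0004 0 0 0 0"

```text
clock: 5.05
tool_pos: [0.5143, -0.1098, 0.1338]
orientation: [180.0, -0.0, -168.6]
force: [-4.0, -0.9, 1.6]
opening: 0.0877
gripper_force: 1.8
```

Call:
play_rows --pt "0.0018 0.0004 0 0 0 0" --pt "0 0 0 0 0 0"

```text
clock: 5.25
tool_pos: [0.5151, -0.1097, 0.1338]
orientation: [180.0, -0.1, -168.6]
force: [-6.5, -0.5, 3.9]
opening: 0.0873
gripper_force: 3.3
```

Call:
play_rows --pt "0.0012 0.0002 0 0 0 0" --pt "0 0 0 0 0 0"

```text
clock: 5.45
tool_pos: [0.5152, -0.1097, 0.1337]
orientation: [180.0, -0.2, -168.6]
force: [-7.8, -0.1, 5.4]
opening: 0.0874
gripper_force: 4.9
```

Call:
play_rows --pt "0.0012 0.0002 0 0 0 0" --pt "0 0 0 0 0 0"

```text
clock: 5.65
tool_pos: [0.5154, -0.1097, 0.1337]
orientation: [180.0, -0.3, -168.6]
force: [-11.8, 0.3, 7.8]
opening: 0.0873
gripper_force: 6.6
```

The batt is stalled against the upstand at about 12 N. Backing off, raising and looking.

Call:
play_rows --pt "-0.0092 -0.0018 0 0 0 0" --pt "-0.0092 -0.0018 0 0 0 0" --pt "0 0 0.02 0 0 0" --pt "0 0 0.03 0 0 0" --pt "0 0 0.03 0 0 0" --pt "0 0 0.03 0 0 0" --pt "-0.03 0 0 0 0 0" --pt "-0.03 0 0 0 0 0" --pt "0 0 0 0 0 0"

```text
clock: 6.55
tool_pos: [0.4532, -0.112, 0.2225]
orientation: [180.0, 0.1, -168.6]
force: [-0.1, -0.2, 0.3]
opening: 0.0878
gripper_force: 0.0
```

```bash
python3 - <<'E'
from h import *
for n in("top","side"):
    p,d=snapshot(n); r,b,m,z=batt(p,d,n); print(n,r,b.round().tolist(),z)
    cv2.imwrite(f"pics/{n}3.png",p)
    # prop top & shelf from this view
    P=pts(n,d); k=(P[...,2]>.15)&(P[...,2]<.17)&(abs(P[...,0]-.68)<.05)&(abs(P[...,1]+.285)<.04)&(d>0)
    print("prop",np.median(P[k],0).round(3), P[k].min(0).round(3),P[k].max(0).round(3))
o=get_obs();print(o["tool_pos"],o["orientation"],o["joint_pos"])
E
```

```text
top ((604.8776245117188, -86.71784210205078), (150.1220245361328, 203.5137939453125), 11.170950889587402) [[512.0, -1.0], [551.0, -201.0], [698.0, -172.0], [659.0, 28.0]] 0.12055549961715939
prop [ 0.677 -0.281  0.16 ] [ 0.659 -0.298  0.153] [ 0.695 -0.264  0.165]
side ((599.0785522460938, -87.93284606933594), (148.629150390625, 201.2989044189453), 11.199894905090332) [[507.0, -4.0], [546.0, -201.0], [692.0, -172.0], [652.0, 25.0]] 0.11914430762852679
prop [ 0.677 -0.276  0.158] [ 0.661 -0.301  0.15 ] [ 0.693 -0.262  0.162]
[ 0.45545429 -0.11203362  0.22258964] [-1.79986567e+02  1.53626027e-01 -1.68588467e+02] [ 1.03269721e+01  1.72855816e+00 -2.63954122e+01  1.19487453e-02
 -6.17221774e+01 -8.89211033e+01]
```

View pics/top3.png

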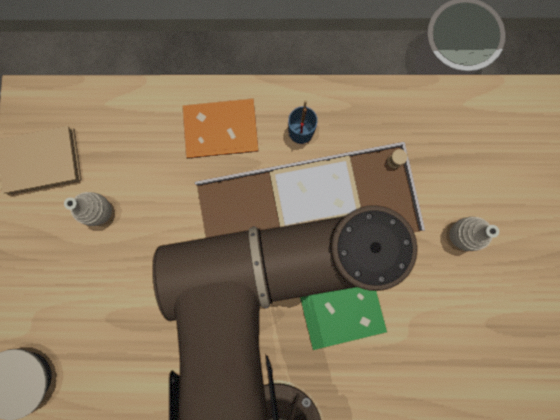

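The batt lies square along the upstand (274-358,158-222), at 11.2°, and the prop is untouched at (398,159). Next I'll turn 90° and go over the gap at its closed-end side.

Call:
play_rows --pt "0.0193 -0.0119 0 0 0 0.0455" --pt "0.0193 -0.0119 0 0 0 0.0455" --pt "0.0193 -0.0119 0 0 0 0.0455" --pt "0.0193 -0.0119 0 0 0 0.0455" --pt "0.0193 -0.0119 0 0 0 0.0455" --pt "0.0193 -0.0119 0 0 0 0.0455" --pt "0.0193 -0.0119 0 0 0 0.0455" --pt "0.0193 -0.0119 0 0 0 0.0455" --pt "0.0193 -0.0119 0 0 0 0.0455" --pt "0.0193 -0.0119 0 0 0 0.0455"

```text
clock: 7.65
tool_pos: [0.6111, -0.2079, 0.2213]
orientation: [-180.0, -0.0, -86.4]
force: [-0.1, 1.3, -0.2]
opening: 0.0877
gripper_force: 0.0
```

Call:
play_rows --pt "0.0193 -0.0119 0 0 0 0.0445" --pt "0 0 0 0 0 0" --pt "0 0 0 0 0 0"

```text
clock: 7.95
tool_pos: [0.6254, -0.217, 0.2208]
orientation: [179.9, 0.0, -78.8]
force: [-0.3, -0.2, 0.5]
opening: 0.0877
gripper_force: 0.0
```

Call:
play_rows --pt "0 0 -0.0136 0 0 0" --pt "0 0 -0.0136 0 0 0" --pt "0 0 -0.0136 0 0 0" --pt "0 0 -0.0136 0 0 0" --pt "0 0 -0.0136 0 0 0" --pt "0 0 -0.0136 0 0 0" --pt "0 0 -0.0136 0 0 0" --pt "0 0 -0.0136 0 0 0" --pt "0 0 0 0 0 0" --pt "0 0 0 0 0 0"

```text
clock: 8.95
tool_pos: [0.6249, -0.2169, 0.1347]
orientation: [180.0, -0.0, -78.7]
force: [-0.0, 0.9, 0.4]
opening: 0.0874
gripper_force: 0.0
```

```bash
python3 - <<'E'
from h import *
p,d=snapshot("side"); cv2.imwrite("pics/s4.png",cv2.resize(p[130:300,180:400],None,fx=3,fy=3)); print(get_obs()["tool_pos"],get_obs()["force"])
E
```

```text
[ 0.62519136 -0.21692706  0.13516034] [ 0.84902371 -0.14608921 -0.24113617]
```

View pics/s4.png

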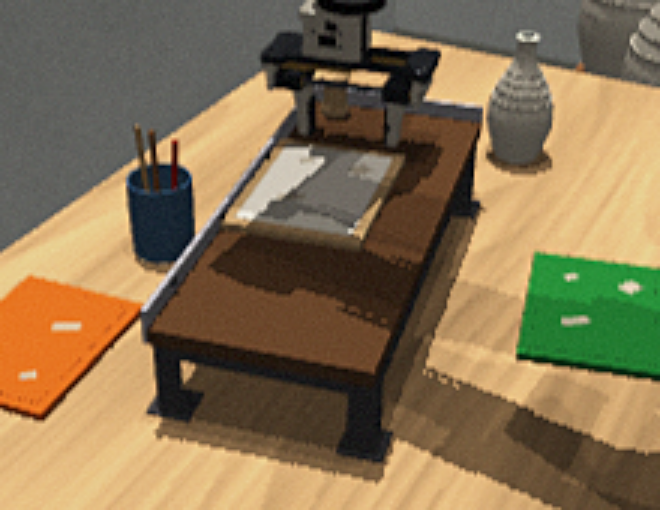

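The fingers stand at crop (305,120) and (393,130), behind the batt's closed-end edge, inside the upstand and clear of the prop. Lowering 1 mm and pushing along.

Call:
play_rows --pt "-0.0014 0.0073 -0.0016 0 0 0" --pt "-0.0015 0.0074 0 0 0 0" --pt "-0.0015 0.0074 0 0 0 0" --pt "-0.0015 0.0074 0 0 0 0" --pt "-0.0015 0.0074 0 0 0 0" --pt "-0.0015 0.0074 0 0 0 0" --pt "-0.0015 0.0074 0 0 0 0" --pt "-0.0015 0.0074 0 0 0 0" --pt "-0.0015 0.0074 0 0 0 0" --pt "-0.0015 0.0074 0 0 0 0"

```text
clock: 10.0
tool_pos: [0.613, -0.1574, 0.1338]
orientation: [-180.0, -0.0, -78.7]
force: [0.8, -4.1, 2.0]
opening: 0.0877
gripper_force: 2.2
```

```bash
python3 - <<'E'
from h import *
p,d=snapshot("side"); r,b,m,z=batt(p,d,"side"); print(r,b.round().tolist(),z)
p,d=snapshot("top"); r,b,m,z=batt(p,d); print(r,b.round().tolist(),z)
o=get_obs();print(o["tool_pos"],o["force"])
E
```

```text
((591.8011474609375, -40.807594299316406), (154.7841339111328, 154.93112182617188), 24.22502326965332) [[489.0, -2.0], [553.0, -143.0], [694.0, -80.0], [631.0, 62.0]] 0.11937970171016676
((575.5769653320312, -78.34593200683594), (107.89185333251953, 116.51606750488281), 0.29950395226478577) [[521.0, -20.0], [522.0, -137.0], [630.0, -136.0], [629.0, -20.0]] 0.12041764924747178
[ 0.6127994  -0.15664867  0.13361687] [ 0.76071047 -0.01596961 -0.886324  ]
```

Call:
play_rows --pt "-0.0019 0.0098 0 0 0 0" --pt "-0.0019 0.0098 0 0 0 0" --pt "-0.0019 0.0098 0 0 0 0" --pt "-0.0019 0.0098 0 0 0 0" --pt "-0.0019 0.0098 0 0 0 0" --pt "-0.0019 0.0098 0 0 0 0" --pt "-0.0019 0.0098 0 0 0 0" --pt "-0.0019 0.0098 0 0 0 0" --pt "-0.0019 0.0098 0 0 0 0" --pt "-0.0019 0.0098 0 0 0 0"

```text
clock: 11.1
tool_pos: [0.5973, -0.0788, 0.1335]
orientation: [180.0, -0.0, -78.7]
force: [-0.5, -5.5, 2.4]
opening: 0.0873
gripper_force: 2.4
```

Call:
play_rows --pt "-0.0019 0.0098 0 0 0 0" --pt "-0.0019 0.0098 0 0 0 0" --pt "-0.0019 0.0098 0 0 0 0" --pt "-0.0019 0.0098 0 0 0 0" --pt "-0.0019 0.0098 0 0 0 0" --pt "-0.0019 0.0098 0 0 0 0" --pt "-0.0019 0.0098 0 0 0 0" --pt "-0.0019 0.0098 0 0 0 0" --pt "-0.0015 0.0074 0 0 0 0" --pt "-0.001 0.005 0 0 0 0"

```text
clock: 12.1
tool_pos: [0.5829, -0.0063, 0.1334]
orientation: [179.9, -0.0, -78.7]
force: [-1.2, -6.3, 2.7]
opening: 0.0879
gripper_force: 2.7
```

```bash
python3 - <<'E'
from h import *
p,d=snapshot("side"); cv2.imwrite("pics/s5.png",cv2.resize(p[130:300,180:400],None,fx=3,fy=3)); np.save("s5.npy",d); cv2.imwrite("pics/s5r.png",p)
p,d=snapshot("top"); cv2.imwrite("pics/t5r.png",p); np.save("t5.npy",d)
P=pts("top",d); k=(P[...,2]>.113)&(P[...,2]<.128)&(d>0)&(P[...,0]>.42)
Q=P[k][:,:2]*1000; a=np.radians(11.3); y=Q@[-np.sin(a),np.cos(a)]; x=Q@[np.cos(a),np.sin(a)]
k2=(x>500)&(x<640); print("batt end yproj top",np.percentile(y[k2],[0.5,98,99.5,100]).round(1))
o=get_obs();print(o["tool_pos"],o["orientation"],o["force"])
E
```

```text
batt end yproj top [-433.8  361.8  383.7  395.7]
[ 0.58304758 -0.00586267  0.13331016] [ 1.79968430e+02  3.34278703e-02 -7.86817349e+01] [-0.6756166  -1.48460236  0.73125707]
```

View pics/s5.png

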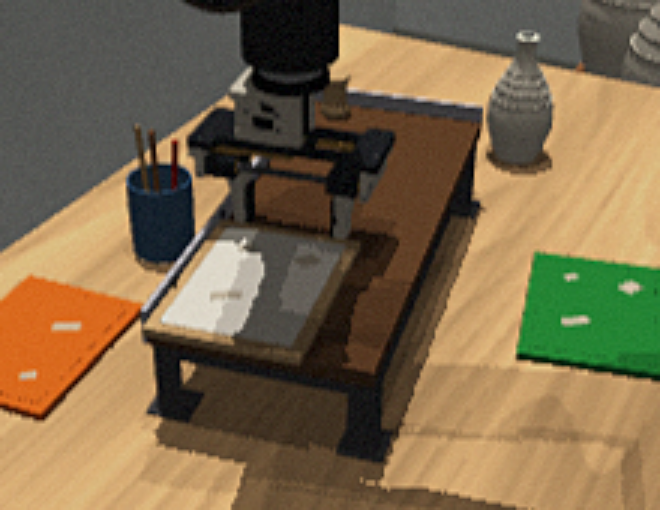

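The batt has slid square along the upstand, its leading edge at crop (147,332)-(300,358) near the deck's end edge. Measuring the remaining distance.

```bash
cat >> h.py <<'E'
def ends(n,d):
    P=pts(n,d); a=np.radians(11.3); Q=P[...,:2]*1000
    y=Q@[-np.sin(a),np.cos(a)]; x=Q@[np.cos(a),np.sin(a)]; z=P[...,2]
    f=lambda k:(int(k.sum()),np.percentile(y[k],[2,50,95,98,99.5,100]).round(1)) if k.any() else None
    g=(d>0)&(y>-60)&(y<200)
    print(n,"batt top",f(g&(z>.1155)&(z<.124)&(x>510)&(x<630)),"deck",f(g&(z>.104)&(z<.1125)&(x>455)&(x<490)),
     "batt x",np.percentile(x[g&(z>.1155)&(z<.124)&(x<652)&(y>20)],[0,1,5,95,100]).round(1))
    q=g&(z>.1155)&(z<.124)&(x>480)&(x<652); ys=[]
    for x0 in range(510,640,20):
        k=q&(abs(x-x0)<8); ys.append((x0,y[k].max().round(1)) if k.any() else None)
    print(ys)
    k=g&(z>.104)&(z<.1125)
    print("deck",[(x0,y[k&(abs(x-x0)<8)].max().round(1)) for x0 in range(455,640,20) if (k&(abs(x-x0)<8)).any()])
E
python3 - <<'E'
from h import *
ends("top",np.load("t5.npy")); ends("side",np.load("s5.npy")); ends("top",np.load("top0.npy"))
E
```

```text
top batt top (1207, array([-57.5,   6. ,  81.7,  87.6,  90.8,  92.1])) deck (751, array([-57.4,  11.4,  74.1,  78.1,  80. ,  81.1])) batt x [459.4 493.2 495.6 551.  559.2]
[(510, np.float64(92.2)), (530, np.float64(91.8)), (550, np.float64(88.7)), (570, np.float64(-1.7)), None, None, None]
deck [(455, np.float64(80.0)), (475, np.float64(81.1)), (495, np.float64(79.7))]
side batt top (1360, array([-56.5,  24.2,  88.7,  91.7,  93. ,  93.7])) deck (392, array([-55.4,  20.3,  79. ,  80.9,  82.2,  82.9])) batt x [ 31.9  39.1  59.5 639.8 649.2]
[(510, np.float64(93.5)), (530, np.float64(93.7)), (550, np.float64(92.6)), (570, np.float64(93.0)), (590, np.float64(93.1)), (610, np.float64(93.5)), (630, np.float64(93.1))]
deck [(455, np.float64(82.6)), (475, np.float64(82.9)), (495, np.float64(90.8)), (515, np.float64(92.0)), (535, np.float64(92.5)), (555, np.float64(92.4)), (575, np.float64(92.3)), (595, np.float64(93.7)), (615, np.float64(91.0)), (635, np.float64(92.8))]
top batt top (4, array([-54.4,   7. ,  39.1,  40. ,  40.5,  40.7])) deck (731, array([-57. ,  10. ,  73.5,  78. ,  80.1,  80.8])) batt x [437.5 461.9 559.7 643.3 643.4]
[None, (530, np.float64(-56.8)), None, (570, np.float64(40.7)), (590, np.float64(-16.0)), None, None]
deck [(455, np.float64(80.6)), (475, np.float64(80.8)), (495, np.float64(81.0)), (515, np.float64(81.3)), (535, np.float64(80.8)), (555, np.float64(81.3)), (575, np.float64(80.7)), (595, np.float64(81.7)), (615, np.float64(81.5)), (635, np.float64(81.0))]
```

The overhang is about 11 mm and should be 67 mm, so I'll push 56 mm more.

Call:
play_rows --pt "-0.0015 0.0075 0 0 0 0" --pt "-0.0015 0.0075 0 0 0 0" --pt "-0.0015 0.0075 0 0 0 0" --pt "-0.0015 0.0075 0 0 0 0" --pt "-0.0015 0.0075 0 0 0 0" --pt "-0.0015 0.0075 0 0 0 0" --pt "-0.0015 0.0075 0 0 0 0" --pt "-0.0015 0.0075 0 0 0 0" --pt "-0.001 0.005 0 0 0 0" --pt "-0.0007 0.0035 0 0 0 0"

```text
clock: 13.2
tool_pos: [0.5723, 0.0485, 0.1334]
orientation: [180.0, 0.0, -78.7]
force: [-1.3, -3.3, -1.0]
opening: 0.0878
gripper_force: 1.9
```

```bash
python3 - <<'E'
from h import *
for n in("top","side"):
    p,d=snapshot(n); ends(n,d); 
cv2.imwrite("pics/s6.png",p)
o=get_obs();print(o["tool_pos"],o["force"])
E
```

```text
top batt top (1202, array([-42.9,  42. , 129.2, 138.4, 145.1, 147.5])) deck (669, array([-55.9,  17. ,  73.6,  78.4,  80.2,  80.8])) batt x [449.1 493.4 495.4 550.2 562.2]
[(510, np.float64(147.5)), (530, np.float64(145.7)), (550, np.float64(106.1)), (570, np.float64(21.2)), None, None, None]
deck [(455, np.float64(80.7)), (475, np.float64(80.8)), (495, np.float64(113.8)), (535, np.float64(-52.6))]
side batt top (1930, array([-49.2,  61.4, 143.6, 147.6, 149.2, 150.9])) deck (399, array([-57.7,  20.9,  79.3,  81.7,  83. ,  83.1])) batt x [ 18.9  29.6  67.5 637.8 648.9]
[(510, np.float64(149.6)), (530, np.float64(149.8)), (550, np.float64(150.0)), (570, np.float64(149.7)), (590, np.float64(150.9)), (610, np.float64(149.8)), (630, np.float64(149.7))]
deck [(455, np.float64(82.3)), (475, np.float64(83.1)), (495, np.float64(147.1)), (515, np.float64(149.1)), (535, np.float64(149.5)), (555, np.float64(148.5)), (575, np.float64(148.4)), (595, np.float64(147.3)), (615, np.float64(149.1)), (635, np.float64(147.7))]
[0.57300139 0.04890605 0.13369647] [ 0.27472473 -0.65519633 -0.14445506]
```

The overhang is 67 mm. Backing off, lifting, moving away and checking.

Call:
play_rows --pt "0.002 -0.0098 0 0 0 0" --pt "0.002 -0.0098 0 0 0 0" --pt "0.002 -0.0098 0 0 0 0" --pt "0 0 0.02 0 0 0" --pt "0 0 0.03 0 0 0" --pt "0 0 0.03 0 0 0" --pt "0 0 0.04 0 0 0" --pt "-0.01 -0.04 0 0 0 0" --pt "-0.02 -0.04 0 0 0 0" --pt "-0.02 -0.04 0 0 0 0"

```text
clock: 14.3
tool_pos: [0.5371, -0.0728, 0.2298]
orientation: [-179.9, 0.0, -78.7]
force: [0.9, -1.1, -0.4]
opening: 0.0878
gripper_force: 0.0
```

Call:
play_rows --pt "-0.02 -0.04 0 0 0 0" --pt "-0.02 -0.04 0 0 0 0" --pt "-0.02 -0.04 0 0 0 0" --pt "-0.02 -0.04 0 0 0 0" --pt "-0.02 -0.04 0 0 0 0" --pt "-0.01 -0.04 0 0 0 0" --pt "0 -0.04 0 0 0 0" --pt "0 0 0 0 0 0"

```text
clock: 15.1
tool_pos: [0.4489, -0.2988, 0.2295]
orientation: [-180.0, -0.0, -78.9]
force: [0.0, 0.6, -0.0]
opening: 0.0875
gripper_force: 0.0
```

```bash
python3 - <<'E'
from h import *
for n in("side","top"):
    p,d=snapshot(n); ends(n,d); r,b,m,z=batt(p,d,n); print(r,b.round().tolist(),z)
    P=pts(n,d)
    k=(P[...,2]>.15)&(P[...,2]<.17)&(abs(P[...,0]-.68)<.05)&(abs(P[...,1]+.285)<.04)&(d>0)
    print("prop",np.median(P[k],0).round(3))
    cv2.imwrite(f"pics/{n}7.png",p[100:300,150:430].repeat(2,0).repeat(2,1))
s=[cv2.imread(f"pics/{n}7.png") for n in("side","top")]; cv2.imwrite("pics/both7.png",cv2.resize(np.vstack(s),(420,600)))
E
```

```text
side batt top (1907, array([-46.2,  62.4, 143.7, 147.3, 149. , 150.9])) deck (391, array([-57.2,  20.3,  78.9,  80.7,  82.4,  85. ])) batt x [-65.1 -47.7 499.1 638.1 648.9]
[(510, np.float64(149.2)), (530, np.float64(148.8)), (550, np.float64(148.9)), (570, np.float64(149.7)), (590, np.float64(150.7)), (610, np.float64(149.3)), (630, np.float64(150.9))]
deck [(455, np.float64(81.6)), (475, np.float64(84.0)), (495, np.float64(149.0)), (515, np.float64(145.8)), (535, np.float64(147.3)), (555, np.float64(147.5)), (575, np.float64(148.8)), (595, np.float64(147.9)), (615, np.float64(146.7)), (635, np.float64(150.0))]
((549.7010498046875, 157.8961181640625), (150.38766479492188, 201.34478759765625), 11.01494026184082) [[457.0, 242.0], [495.0, 45.0], [643.0, 73.0], [604.0, 271.0]] 0.11930288872069933
prop [ 0.677 -0.275  0.158]
top batt top (3875, array([-47.8,  48. , 138.1, 144.3, 147.1, 148.9])) deck (756, array([-57.2,  10.9,  73.9,  78. ,  80.1,  81.1])) batt x [461.  494.2 500.1 635.5 644. ]
[(510, np.float64(147.5)), (530, np.float64(148.6)), (550, np.float64(147.6)), (570, np.float64(148.4)), (590, np.float64(148.9)), (610, np.float64(148.6)), (630, np.float64(147.7))]
deck [(455, np.float64(80.3)), (475, np.float64(80.8)), (495, np.float64(80.1)), (515, np.float64(-51.5)), (535, np.float64(-51.5)), (555, np.float64(-51.5)), (575, np.float64(-51.6)), (595, np.float64(-51.8)), (615, np.float64(-51.6)), (635, np.float64(-51.7))]
((550.9468994140625, 157.95855712890625), (160.05258178710938, 202.54930114746094), 11.243532180786133) [[453.0, 242.0], [492.0, 43.0], [649.0, 74.0], [610.0, 273.0]] 0.12052300982758957
prop [ 0.677 -0.282  0.16 ]
```

View pics/both7.png

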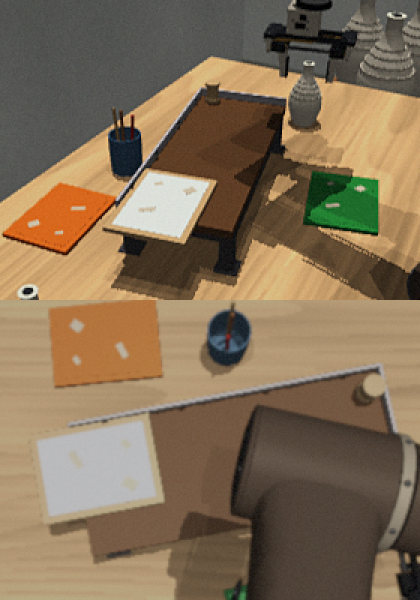

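The pictures show the batt flat and square against the rear upstand, with a third of it past the open end. The prop, vases, pot and both look-alikes haven't moved, and the arm is clear. Handing in.

```bash
python3 -c "
from plant import *
print(close_job())"
```

```text
the job is handed in; nothing more can be done
None
```

I pushed the batt back against the rear upstand and along it until it stuck out about 67 mm (a third of its length) past the open end, lying flat and square; the prop, vases and pot were left where they stood, and the job was handed in at about 15 s.

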